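# Hang the slide carrier up to drain with the forked lifter

### The job

Pick up the forked lifter and use it to lift the slide carrier off the desk by its wire bail, without touching the carrier with the gripper and keeping it upright. Hang the carrier by the bail on the drain peg that is still empty, then draw the lifter out and stand it back upright on the desk, leaving the other things where they are.

Things in the scene. Friction and masses are not known exactly. Their poses are not given: they have to be found in the camera images.
- lifter_grip (a point): Forked lifter, loose, 0.25 kg, standing on the desk on its own fork. Point: centre of its upright black handle, 108 mm above the fork's underside; x along the tines, z up. Handle 18x18 mm (sides along x, y), 74 to 140 mm above the underside; 12 mm square shank below. A cross plate at the bottom, 56 mm wide, 8 mm thick, spans x = -22 to +8 mm.
- fork_seat (a point): Where a bail rests on the lifter's fork: midway between the two tines, level with their tops, 60 mm ahead of the handle's axis and 8 mm above the underside; axes as lifter_grip. The tines are flat bars 8x8 mm at y = -20 and +20 mm, running from the plate to 18 mm past this point. On each, a 5 mm ridge 18 mm behind and a 7 mm raised tip 16 mm ahead keep a bail from sliding off.
- carrier: Slide carrier to be hung: white plastic, 70 (x) x 92 (y) x 42 mm high, full of glass slides, loose, about 0.2 kg. Origin: centre of its underside, z up. A rigid 6 mm wire bail rises from its y sides (legs at x = 0, y = -43 and +43 mm). The same from both x sides; it starts on the desk, x pointing away from the robot's base to within 0.5 rad.
- carrier_eye (a point): Underside of the small peak in the middle of the carrier's bail, 125 mm above the carrier's underside; axes as the carrier's. The bail's bar runs along y; on both sides of the peak (beyond 12 mm) it is level, its underside at 117 mm. The bar may settle anywhere between ridge and tips of the fork, and the carrier swings freely when it hangs.
- peg_seat (a point): Top of the empty drain peg where the bail is to hang, 174 mm above the desk. The peg is a level steel bar 8 mm thick pointing to -x of this frame (roughly towards the robot); its turned-up end is 26 mm away at -x, its top 10 mm above the seat. The post, 12 mm thick with a 20 mm collar, is 77 mm away at +x, top 8 mm above the seat.
- free_stand: The fixed drain stand that carries the empty peg. Origin: centre of its tray foot's underside, under the seat; x points from seat to post. Tray 110 mm square, 18 mm high. It may be the left or the right one of the two stands.
- taken_stand: The other drain stand, identical, fixed, with a carrier already hanging on its peg. Origin: centre of the tray's underside, under its peg's seat; x points from the seat to the post.
- beaker: Empty clear beaker, 72 mm across, 75 mm high, a bystander on the desk; origin at the centre of its underside.
- dye_bottle: Small brown bottle with white cap, 27 mm across, 61 mm high, a bystander; origin at the centre of its underside.
- cassette_stack: Strapped stack of white tissue cassettes, 42x41x32 mm, a bystander; origin at the centre of its underside.
- timer: White bench timer with a round dial, 62x62x39 mm, a bystander; origin at the centre of its underside.
There are look-alikes about, which are no part of the job. Leave any turquoise look-alike of the free_stand alone.

How it is judged (in metres and radians):
On the way, in this order (a step that is already met when the one before it is completed fails the run):
1. the carrier hangs on the lifter, clear of the desk (contact force between lifter and carrier above 0.5 N and height (world z) of carrier above 0.02 m), for 0.2 s.
2. the carrier hangs on the empty peg, free of the lifter (horizontal distance between carrier_eye and peg_seat below 0.035 m and z of carrier_eye in the frame of peg_seat between -0.015 and 0.008 m and contact force between free_stand and carrier above 0.5 N and not (contact force between lifter and carrier above 0.05 N)), for 0.2 s.
At the end, for the whole second after the job is handed in: The carrier hangs by its bail on the empty drain peg (the peak of the bail within 35 mm of the seat sideways, and from 15 mm below to 8 mm above it), within 0.3 rad of upright, hardly swinging (under 80 mm/s) and free of the lifter; the lifter stands upright (within 0.1 rad) and still on the desk (all of step 2 and angle between carrier's own z axis and vertical below 0.3 rad and linear speed of carrier below 0.08 m/s and angle between lifter_grip's own z axis and vertical below 0.1 rad and height (world z) of lifter_grip between 0.1 and 0.114 m and linear speed of lifter below 0.02 m/s); the robot touches nothing.
It fails at once if the gripper or arm touches the carrier (contact force between any of the fingers, the arm and carrier above 0.5 N).
It fails at once if the carrier is tipped by more than 0.6 rad (angle between carrier's own z axis and vertical above 0.6 rad).
It fails at once if a bystander is displaced by more than 30 mm (distance of any of beaker, dye_bottle, cassette_stack, timer from where it was at the start of the episode above 0.03 m).
It also fails if it takes over 72 s, if anything falls off the work surface, if the arm or the gripper's body presses on something with over 40 N, if the wrist force passes 120 N, or if a joint passes its speed limit or range.

### The arm

A 7-joint arm with a two-finger parallel gripper is mounted at the origin on a cart in front of the work surface, level with it; the furniture and walls round the work are solid. World frame = base frame: x ahead of the robot, y to its left, z up, the work surface at z = 0. Lengths are in m, angles in degrees, forces in N, time in s.
With the tool pointing down it reaches from about 0.35 to 0.775 m from the base axis. Payload 3.1 kg.
Tool frame: the origin (TCP) lies on the centre line of the jaws, within the pads' length; the fingertips stand 17 mm ahead of it and the grasp point (between the pads) lies 2 mm behind it (robot.tip_reach is the distance from the TCP to the fingertips, in m); z points along the fingers, y is the line along which they close (so a half turn about z gives the same grasp; the last joint's range is limited). The gripper opens to 85 mm and grips with 20 to 120 N. Pads are 22 mm wide; open, the fingers measure 114 mm over their backs; the gripper's body (76 mm by 85 mm) begins 54 mm behind the grasp point. The pads swing forward as they close: fully open they stand 13 mm farther back than shut.
Start: joints at [-78.306, 17.813, 0.802, 86.603, -0.252, 75.585, -1.558], TCP at [0.134, 0.533, 0.248] pointing down, gripper open.
Joint ranges: [-154.91, 154.91], [-16.99, 109.72], [-72.82, 74.43], [7.12, 147.25], [-82.49, 262.49], [11.32, 116.49], [-174.64, 174.64]. Speed limits (degrees/s): [159.86, 159.86, 180, 180, 180, 180, 180].

### API

Orientations are given as [roll, pitch, yaw] about the fixed x, y, z axes, in that order (R = Rz(yaw) Ry(pitch) Rx(roll)).
In Python, from station import robot, fingers, vision, workorder, recognise gives the robot as it stands. Calls block until the motion is done:
- robot.move_to(position, orientation): joint-space move of the TCP to a pose.
- robot.line_to(position, orientation=None, velocity=0.15, f_stop=None): straight line of the TCP; orientation=None keeps the orientation; velocity is the mean speed in m/s. With f_stop (N) it stops when the force on the tool has changed by that much, and returns True; else False.
- robot.move_j(angles): joint-space move.
- fingers.gripper_to(opening, force=None): opening from 0.0 (shut) to 1.0 (fully open); force is the grip in N (None keeps the last); returns when the fingers have stopped.
- robot.pause(seconds).
- robot.inverse_kinematics(position, orientation): joint angles nearest the present ones, or None.
- vision.grab_frame(name): name is "scene" or "side" or "wrist"; returns the picture (400x640x3 uint8, red, green, blue); there is no depth.
- vision.calibration(name): a dict with "mtx" (3x3 intrinsics, pixels), "k1" (the pictures are not rectified: a ray, as slopes to the right and down, at radius r is drawn at 1 + k1 r^2 times it, then the intrinsics apply), "extrinsics" (4x4, takes a point from world to camera coordinates); the wrist camera has in their place "T_tool_cam" (4x4, takes a point from camera to tool coordinates, whose origin is the TCP and whose axes are the flange's). Camera axes: x right, y up, looking along -z (the intrinsics and any distortion apply to the point x, -y, -z); pixel columns grow to the right and rows downward; lengths in m; the calibration is good to about 2 mm. A picture is of the moment at which its call begins: read the wrist's pose just before it. calibration takes no time and is no camera call.
A pose or a line that the arm cannot do raises robot.PlanningError and nothing moves.
- workorder.close_job(): hands the job in; it is judged then, once.
Trained networks look in the newest picture that a camera, given by its name, has taken for a name from the list of things; names that differ only in an ending like _2 or _b are one class to them, and where a whole thing is asked for, a point or a joint stands for the part that bears it (a point fixed in the world has none). Each returns a list of dicts, best first, with "p" (0 to 1); they miss things now and then, are a little off and sometimes report something else, mostly with a low value. They report only what shows in the picture. A call takes as long as a camera call. They do not tell look-alikes from the thing itself.
- recognise(label, camera): "rect" ([centre column, centre row, width, height] in pixels, round what is visible of it).
Readings, each from a call of its own:
- robot.current_time_s(): time.
- robot.current_joint_positions(): joint angles.
- robot.current_dq(): joint speeds.
- robot.current_joint_torque(): joint torques, N m.
- robot.current_tool_pos(): TCP position.
- robot.current_eef_rot(): TCP orientation.
- robot.current_contact_force(): force on the tool from outside, world axes, zero at the start.
- robot.current_torque(): the same for the moment, N m.
- robot.current_finger_gap(): opening from 0.0 (shut) to 1.0 (fully open).
- robot.current_gripper_force(): force on a finger pad.
Only numpy, scipy, OpenCV 4.12 (cv2) and the standard library are available. Lean on these libraries where they do the work, as an engineer would, in place of code of your own. Each camera call takes 0.05 s, during which the arm holds its last target. There are 200 camera calls.

## Working session

There is one attempt and no reset: what is moved stays moved. The work goes in short steps, each a Python script; the robot and the scene stay as the last script left them, time stands still between calls to the robot, and variables do not carry over. Pictures are saved under pics/ and viewed, at most 12 in all, crops included, and the job is handed in when it is done.

```bash
mkdir -p pics; ls; python3 - <<'E'
from station import robot, fingers, vision, workorder, recognise
import cv2,numpy as np
for c in ["scene","side"]:
    im=vision.grab_frame(c); cv2.imwrite(f"pics/{c}0.png",im[:,:,::-1])
    k=vision.calibration(c); print(c,np.round(k["mtx"],1).tolist(),k["k1"],np.round(k["extrinsics"],3).tolist())
    for l in ["lifter_grip","carrier","free_stand","taken_stand","beaker","dye_bottle","cassette_stack","timer","fork_seat","carrier_eye","peg_seat"]:
        try: print(l,[(np.round(d["rect"]).tolist(),round(d["p"],2)) for d in recognise(l,c)])
        except Exception as e: print(l,e)
k=vision.calibration("wrist");print(k)
print(robot.current_time_s(),robot.current_eef_rot())
E
```

```text
pics
scene [[407.4, 0.0, 328.4], [0.0, 407.4, 196.6], [0.0, 0.0, 1.0]] -0.09445006329427616 [[-0.733, -0.68, 0.004, 0.384], [0.322, -0.342, 0.883, -0.26], [-0.599, 0.648, 0.47, -1.053], [0.0, 0.0, 0.0, 1.0]]
lifter_grip [([368.0, 200.0, 28.0, 48.0], 0.93), ([241.0, 265.0, 25.0, 58.0], 0.34)]
carrier [([366.0, 199.0, 28.0, 44.0], 0.17)]
free_stand [([332.0, 180.0, 44.0, 64.0], 0.73), ([337.0, 280.0, 74.0, 93.0], 0.68), ([369.0, 200.0, 21.0, 43.0], 0.4)]
taken_stand [([241.0, 203.0, 23.0, 62.0], 0.84)]
beaker [([307.0, 234.0, 17.0, 19.0], 0.47)]
dye_bottle [([360.0, 180.0, 11.0, 13.0], 0.6)]
cassette_stack [([350.0, 233.0, 19.0, 16.0], 0.59)]
timer [([210.0, 243.0, 21.0, 20.0], 0.71), ([330.0, 179.0, 49.0, 61.0], 0.69)]
fork_seat [([367.0, 199.0, 24.0, 46.0], 0.65)]
carrier_eye [([241.0, 266.0, 22.0, 54.0], 0.68)]
peg_seat [([329.0, 178.0, 48.0, 62.0], 0.93), ([338.0, 277.0, 71.0, 94.0], 0.59), ([308.0, 235.0, 15.0, 23.0], 0.49)]
side [[491.2, 0.0, 321.4], [0.0, 491.2, 197.1], [0.0, 0.0, 1.0]] -0.038529261889416994 [[0.86, -0.51, -0.017, -0.385], [0.239, 0.372, 0.897, -0.274], [-0.451,
[... 646 characters left out ...]
, 38.0], 0.93)]
peg_seat [([414.0, 236.0, 72.0, 85.0], 0.95), ([220.0, 213.0, 62.0, 70.0], 0.73)]
{'mtx': array([[295.95152925,   0.        , 316.32802679],
       [  0.        , 295.95152925, 197.07118631],
       [  0.        ,   0.        ,   1.        ]]), 'k1': -0.0014948473603836753, 'T_tool_cam': array([[ 1.29557393e-03,  9.63419114e-01,  2.67996142e-01,
         6.74668318e-02],
       [ 9.99999070e-01, -1.13431623e-03, -7.56543693e-04,
         3.69104074e-04],
       [-4.24876282e-04,  2.67996873e-01, -9.63419688e-01,
        -1.25824739e-01],
       [ 0.00000000e+00,  0.00000000e+00,  0.00000000e+00,
         1.00000000e+00]])}
1.2 [-1.79999720e+02  2.08930579e-03  1.65920540e+02]
```

View pics.

View pics/scene0.png

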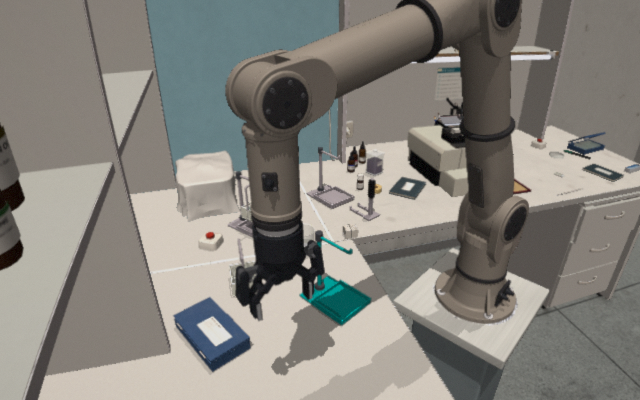

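View pics/side0.png

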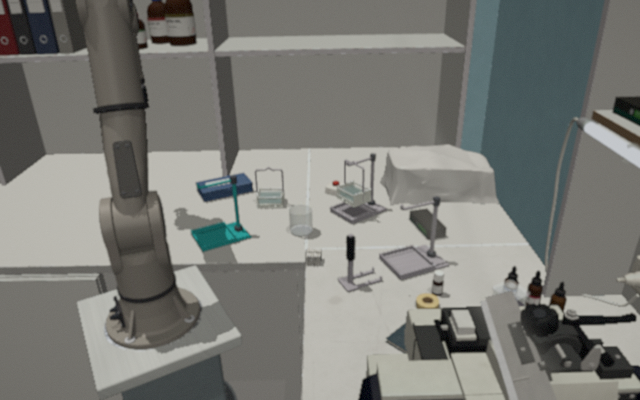

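```bash
cat > h.py <<'E'
from station import robot, fingers, vision, workorder, recognise
import cv2,numpy as np
from scipy.spatial.transform import Rotation as Ro
from scipy.optimize import least_squares
def pose(p,o):
    T=np.eye(4);T[:3,:3]=Ro.from_euler('xyz',o,degrees=True).as_matrix();T[:3,3]=p;return T
def tool(): return pose(robot.current_tool_pos(),robot.current_eef_rot())
def ext(c,T=None): # world->cam
    k=vision.calibration(c)
    return np.array(k["extrinsics"]) if c!="wrist" else np.linalg.inv(T@k["T_tool_cam"])
def proj(P,c,T=None):
    k=vision.calibration(c);E=ext(c,T);q=np.atleast_2d(P)@E[:3,:3].T+E[:3,3]
    s=np.c_[q[:,0],-q[:,1]]/-q[:,2:];s=s*(1+k["k1"]*(s**2).sum(1,keepdims=True))
    m=np.array(k["mtx"]);return s*[m[0,0],m[1,1]]+m[:2,2]
def onz(px,z,c,T=None): # intersect pixel ray with plane z
    k=vision.calibration(c);m=np.array(k["mtx"]);d=(np.array(px,float)-m[:2,2])/[m[0,0],m[1,1]]
    s=d.copy()
    for _ in range(8): s=d/(1+k["k1"]*(s@s))
    E=np.linalg.inv(ext(c,T));r=E[:3,:3]@[s[0],-s[1],-1];o=E[:3,3]
    return o+r*(z-o[2])/r[2]
def shot(c,name):
    T=tool();im=vision.grab_frame(c);cv2.imwrite(f"pics/{name}.png",im[:,:,::-1])
    if c=="wrist": np.save(f"pics/{name}.npy",T)
    return T,im
E
python3 - <<'E'
from h import *
im=cv2.imread("pics/side0.png")
crop=im[145:305,180:450]
cv2.imwrite("pics/side0c.png",cv2.resize(crop,(800,474),interpolation=cv2.INTER_CUBIC))
for n,px,z in [("lifter",(351,236),.14),("lifterbase",(350,286),0),("carrier base",(270,205),0),("freepost top",(436,201),.182),("free tray",(410,262),.018),("taken post top",(373,156),.182),("taken tray",(357,212),.018),("beaker",(300,230),0),("bottle",(438,293),0),("cass",(313,262),0),("timer",(334,193),0),("turq top",(234,180),.182),("turq tray",(220,236),.018)]:
    print(n,np.round(onz(px,z,"side"),3))
E
```

```text
lifter [ 0.451 -0.136  0.14 ]
lifterbase [ 0.446 -0.14   0.   ]
carrier base [0.468 0.366 0.   ]
freepost top [ 0.683 -0.167  0.182]
free tray [ 0.621 -0.157  0.018]
taken post top [0.732 0.165 0.182]
taken tray [0.662 0.144 0.018]
beaker [0.473 0.169 0.   ]
bottle [ 0.61  -0.277  0.   ]
cass [0.422 0.001 0.   ]
timer [0.693 0.33  0.   ]
turq top [0.306 0.228 0.182]
turq tray [0.248 0.234 0.018]
```

View pics/side0c.png

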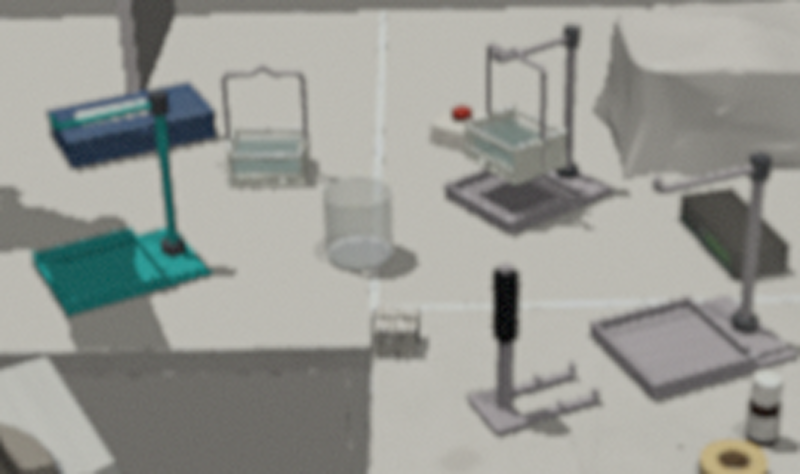

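Choice: the empty peg could be confused with the turquoise stand at side (223,214) or the taken stand at (359,189). The grey one at (414,238) has nothing on its peg, so that's the one I want. The carrier could be confused with the one hanging at (352,185); I want the free-standing one at (270,188). The lifter at (351,263) has nothing similar nearby. The crop confirms these three. Next I take close looks with the wrist camera.

```bash
python3 - <<'E'
from h import *
def look(x,y,yaw,z,name):
    d=np.array([np.cos(np.radians(yaw)),np.sin(np.radians(yaw))])
    p=[*(np.array([x,y])-.06*d),z]
    robot.move_to(p,[180,0,yaw]);robot.pause(.15);shot("wrist",name);print(name,robot.current_time_s(),np.round(robot.current_joint_positions(),1))
look(.468,.366,38,.30,"w_car")
look(.62,-.157,-10,.36,"w_peg")
look(.47,-.14,-10,.30,"w_lif")
a=[cv2.imread(f"pics/{n}.png") for n in("w_car","w_lif")]
cv2.imwrite("pics/v1.png",np.vstack([i[:, :] for i in a])[:, :] if 0 else cv2.resize(np.hstack([i[60:400,100:540] for i in a]),None,fx=.9,fy=.9))
E
```

```text
w_car 2.7333 [-62.7  15.6  29.5  84.4  -7.7  82.  -84.8]
w_peg 4.75 [-26.3  30.4  67.9  69.8 -28.2  96.8 -65.1]
w_lif 5.6417 [-25.7   1.8  42.5  99.   -1.1  79.7 -83.1]
```

View pics/w_car.png

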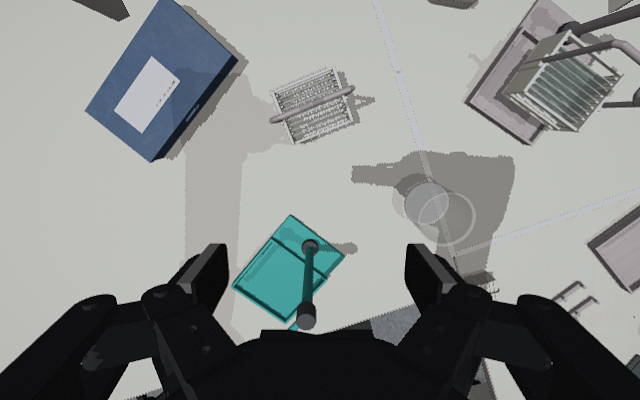

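View pics/w_peg.png

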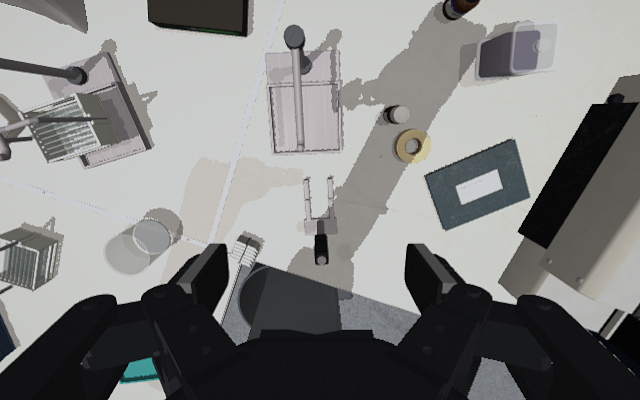

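View pics/w_lif.png

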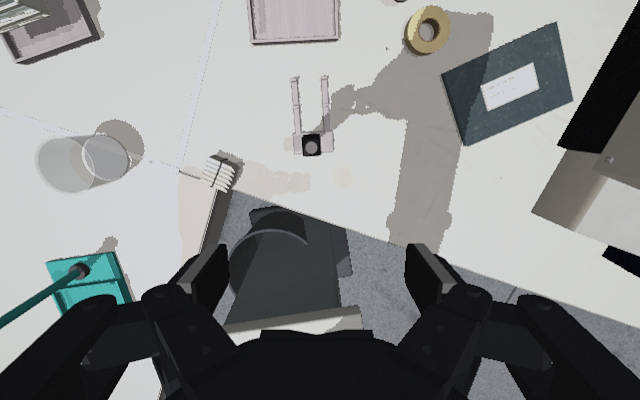

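The wrist pictures show:
- **w_car:** the carrier's bail runs from (272,120) to (353,89).
- **w_peg:** the empty peg runs from its post top at (294,36) to about (300,150).
- **w_lif:** the lifter's handle top is at (311,146), with tine tips at (295,76) and (324,75).

I'll zoom all three in one mosaic to refine the pixels.

```bash
python3 - <<'E'
import cv2,numpy as np
z=lambda n,x0,x1,y0,y1:cv2.resize(cv2.imread(f"pics/{n}.png")[y0:y1,x0:x1],None,fx=4,fy=4,interpolation=cv2.INTER_CUBIC)
M=np.zeros((600,800,3),np.uint8)
p=z("w_peg",265,345,22,162);M[:560,:320]=p
c=z("w_car",262,378,60,150);M[:360,330:794]=c
l=cv2.rotate(z("w_lif",285,340,68,160),cv2.ROTATE_90_CLOCKWISE);M[370:590,330:698]=l
cv2.imwrite("pics/mos.png",M)
E
```

```text
(no output)
```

View pics/mos.png

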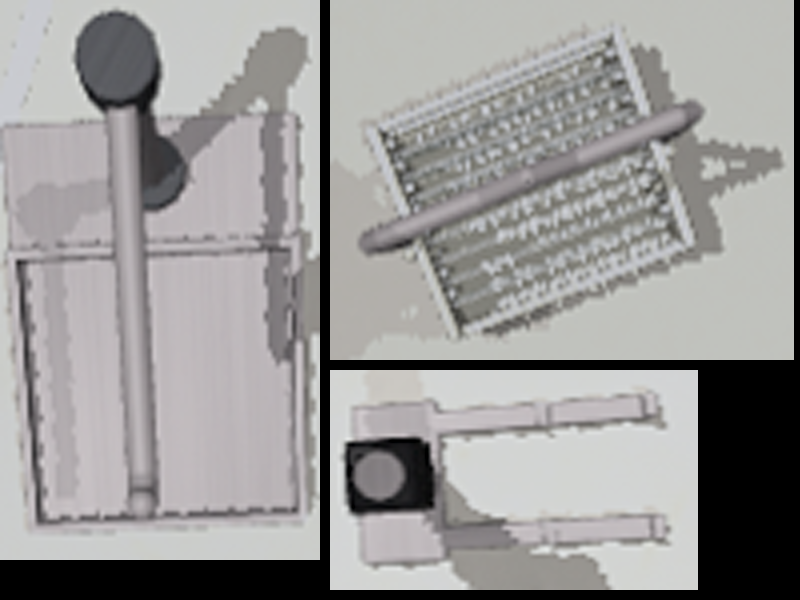

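```bash
cat > fit.py <<'E'
from h import *
def fit(name,pts,px,g):
    T=np.load(f"pics/{name}.npy");pts=np.array(pts,float);px=np.array(px,float)
    def W(v):
        c,s=np.cos(v[2]),np.sin(v[2]);return np.c_[v[0]+c*pts[:,0]-s*pts[:,1],v[1]+s*pts[:,0]+c*pts[:,1],pts[:,2]]
    r=least_squares(lambda v:(proj(W(v),"wrist",T)-px).ravel(),g,loss="soft_l1")
    print(name,np.round(r.x[:2],4),"yaw",round(np.degrees(r.x[2]),2));print(np.round((proj(W(r.x),"wrist",T)-px),1).tolist());return r.x
E
python3 - <<'E'
from fit import *
fit("w_car",[[.035,.046,.042],[.035,-.046,.042],[-.035,-.046,.042],[-.035,.046,.042],[0,.046,.116],[0,-.046,.116]],[[272.5,92],[334.5,66.3],[352.5,120.8],[294,143.8],[270,120.7],[355,88.3]],[.47,.37,.6])
fit("w_peg",[[.077,0,.182],[-.026,0,.184],[-.055,.055,.018],[-.055,-.055,.018]],[[294.3,35.8],[300.8,145],[273,153.8],[341.3,152]],[.62,-.16,-.1])
fit("w_peg",[[.077,0,.182],[-.026,0,.184]],[[294.3,35.8],[300.8,145]],[.62,-.16,-.1])
fit("w_lif",[[0,0,.14],[.078,.02,.015],[.078,-.02,.015],[-.022,.028,.008],[-.022,-.028,.008],[.008,.028,.008],[.008,-.028,.008]],[[311.3,146.7],[294.5,76.5],[324.7,75.8],[293.7,153.5],[333,151],[293.3,133.3],[332.5,130.8]],[.45,-.14,-.1])
E
```

```text
w_car [0.4777 0.3825] yaw 58.27
[[-4.9, 0.1], [4.3, -2.1], [4.3, 0.2], [-5.5, 2.5], [-0.8, 0.3], [0.7, -0.3]]
w_peg [ 0.6276 -0.1388] yaw -7.34
[[0.1, -3.0], [-0.2, 0.6], [-0.7, 1.4], [0.8, 0.2]]
w_peg [ 0.6261 -0.1386] yaw -7.12
[[-0.0, -1.2], [0.0, 2.2]]
w_lif [ 0.4516 -0.1322] yaw -7.29
[[0.0, 0.0], [-0.2, 0.6], [0.4, -0.3], [-0.0, 0.4], [0.4, 1.0], [-1.1, -1.1], [0.2, -0.6]]
```

```bash
cat >> h.py <<'E'
def L(x,y,yaw,zu,v=.12,f=None,mode="line"): # put lifter axis at x,y with fork underside at zu
    p=[x,y,zu+.106]
    if mode=="line": return robot.line_to(p,[180,0,yaw],velocity=v,f_stop=f)
    robot.move_to(p,[180,0,yaw])
def st(): print("t",round(robot.current_time_s(),2),"tcp",np.round(robot.current_tool_pos(),4),"q",np.round(robot.current_joint_positions(),1),"F",np.round(robot.current_contact_force(),2),"gap",round(robot.current_finger_gap(),3))
E
python3 - <<'E'
from h import *
L(.4516,-.1322,-7.3,.09,mode="j");L(.4516,-.1322,-7.3,.0,v=.1);st()
fingers.gripper_to(0.0,force=100);st()
L(.4516,-.1322,-7.3,.14,v=.15);robot.pause(.2);st()
shot("wrist","w_held");im=cv2.imread("pics/w_held.png")
cv2.imwrite("pics/held.png",cv2.resize(im[0:300,200:440],None,fx=2,fy=2,interpolation=cv2.INTER_CUBIC))
E
```

```text
t 7.22 tcp [ 0.4522 -0.1324  0.1067] q [-19.3  19.7  41.4 111.2 -15.9  54.7 -67.6] F [ 0.03  0.3  -0.38] gap 0.997
t 7.85 tcp [ 0.452  -0.1323  0.1063] q [-19.3  19.8  41.4 111.2 -15.9  54.7 -67.6] F [0.33 0.52 2.36] gap 0.195
t 9.13 tcp [ 0.4511 -0.132   0.2451] q [-24.   10.2  44.4  99.9  -7.4  73.  -75.2] F [-0.16 -0.23 -2.03] gap 0.193
```

View pics/held.png

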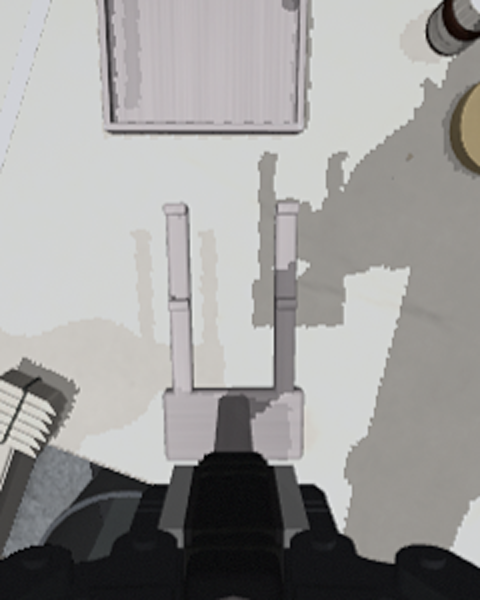

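```bash
python3 - <<'E'
from h import *
print("eye side",proj([[.4777,.3825,.131]],"side"),"seen 268.8,168; peg tip",proj([[.6265-.026*.992,-.1387+.026*.125,.184]],"side"),"seen",180+659/2.963,145+183/2.963)
T=np.load("pics/w_held.npy");P=np.array([[.078,.02,.015],[.078,-.02,.015],[.008,.028,.008],[.008,-.028,.008],[-.022,.028,.008],[-.022,-.028,.008]])
px=np.array([[287.5,102],[343.5,101.5],[282.5,196],[351.5,195],[282.5,228.5],[351.5,229]])
def W(v):return Ro.from_euler('xyz',v[3:]).apply(P)+v[:3]
r=least_squares(lambda v:np.r_[(proj(W(v),"wrist",T)-px).ravel(),20*v[3:5]],[.4511,-.132,.139,0,0,-.127])
Ti=np.linalg.inv(T);print(np.round(r.x[:3],4),np.degrees(r.x[3:]).round(2),"tcp",T[:3,3].round(4),robot.current_eef_rot(),"res",np.round(r.fun[:12],1))
E
```

```text
eye side [[268.01303406 165.95801663]] seen 268.8,168; peg tip [[401.98566581 203.62742235]] seen 402.4097198785015 206.76172797840027
[ 0.45   -0.1321  0.1349] [-0.91 -0.77 -6.63] tcp [ 0.4511 -0.132   0.2451] [ 1.79992731e+02  8.60778082e-02 -7.31048369e+00] res [-0.2  0.4  0.3  0.2 -0.9 -1.3  0.4 -0.7  0.7  1.1 -0.5  0.3]
```

```bash
python3 - <<'E'
from h import *
c=np.array([.4777,.3825]);yaw=58.3;d=np.array([np.cos(np.radians(yaw)),np.sin(np.radians(yaw))])
a=c-.13*d;b=c-.06*d
L(.42,.06,20,.20,v=.25);L(*a,yaw,.16,v=.25);st()
L(*a,yaw,.092,v=.12);print(L(*b,yaw,.092,v=.06,f=4));robot.pause(.2);st()
shot("wrist","w_ins");im=cv2.imread("pics/w_ins.png")
cv2.imwrite("pics/ins.png",cv2.resize(im[0:290,160:480],None,fx=2,fy=2,interpolation=cv2.INTER_CUBIC))
E
```

```text
t 11.17 tcp [0.4101 0.27   0.2661] q [-51.8  10.4  19.3  94.2  -3.4  76.  -63.8] F [ 0.53 -0.47 -2.43] gap 0.198
False
t 13.4 tcp [0.4461 0.3312 0.1981] q [-51.9  20.7  18.1  90.9  -6.7  69.5 -64.2] F [ 0.1   0.06 -1.68] gap 0.197
```

View pics/ins.png

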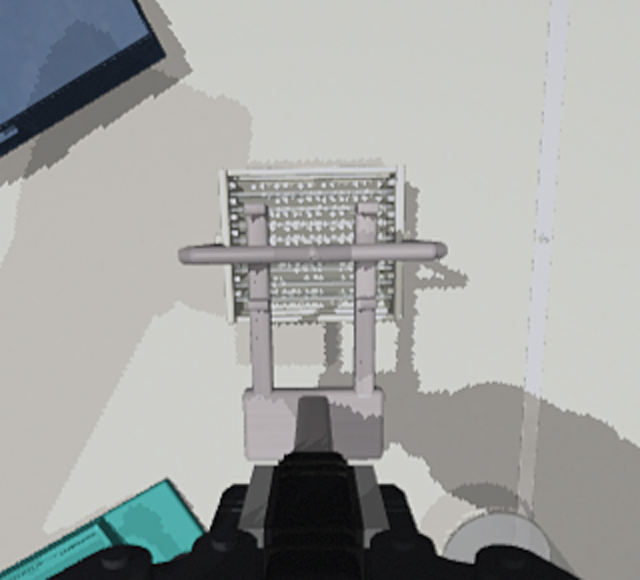

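The bail lies at crop row 252, between the ridges (row 303) and the tips (row 210), and is centred on the fork. Lifting and carrying to just before the peg.

```bash
python3 - <<'E'
from h import *
c=np.array([.4777,.3825]);D=lambda y:np.array([np.cos(np.radians(y)),np.sin(np.radians(y))])
b=c-.06*D(58.3)
L(*b,58.3,.125,v=.04);robot.pause(.3);st()
L(*b,58.3,.24,v=.10);st()
L(*(np.array([.455,.11])-.06*D(25)),25,.24,v=.12);st()
s=np.array([.6268,-.1387]);y=-7.2
L(*(s-.15*D(y)),y,.24,v=.12);L(*(s-.15*D(y)),y,.195,v=.08);robot.pause(.8);st()
shot("side","s_pre");shot("wrist","w_pre")
m=cv2.imread("pics/w_pre.png")[0:290,200:440];n=cv2.imread("pics/s_pre.png")[140:300,320:460]
M=np.zeros((580,800,3),np.uint8);M[:,:480]=cv2.resize(m,(480,580),interpolation=cv2.INTER_CUBIC)
q=cv2.resize(n,(315,360),interpolation=cv2.INTER_CUBIC);M[:360,485:]=q
cv2.imwrite("pics/pre.png",M)
E
```

```text
t 14.72 tcp [0.4461 0.3314 0.2308] q [-52.1  19.4  18.4  87.9  -6.3  73.7 -64.7] F [-0.28  0.06 -3.95] gap 0.192
t 16.02 tcp [0.4458 0.3312 0.3451] q [-52.1  17.2  19.   74.9  -5.5  88.9 -65.4] F [-0.42  0.4  -3.81] gap 0.202
t 18.27 tcp [0.4007 0.0853 0.3459] q [-44.   -2.1  28.8  95.8   1.   86.1 -80.2] F [-0.17  1.68 -5.1 ] gap 0.196
t 21.75 tcp [ 0.478  -0.1199  0.301 ] q [-25.2  11.5  45.1  90.8  -8.2  81.1 -76.7] F [ 1.01 -0.44 -4.56] gap 0.2
```

View pics/pre.png

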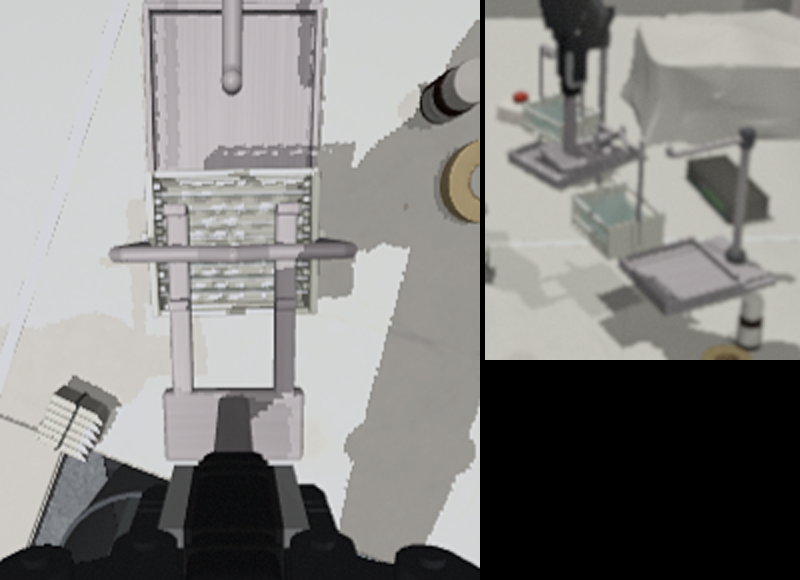

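```bash
python3 - <<'E'
from h import *
D=lambda y:np.array([np.cos(np.radians(y)),np.sin(np.radians(y))])
s=np.array([.6268,-.1387]);y=-7.2
T=np.load("pics/w_pre.npy");t=onz((315.6,41),.182,"wrist",T);print("tip now",t,"expected",s-.026*D(y), "bail",onz((316.5,126.5),.21,"wrist",T))
n=np.array([-D(y)[1],D(y)[0]]);lat=(t[:2]-s)@n;print("lat",lat)
s=s+np.clip(lat,-.006,.006)*n
np.save("s.npy",s)
print(L(*(s-.062*D(y)),y,.195,v=.06,f=6));robot.pause(.6);st()
if np.linalg.norm(np.array(robot.current_tool_pos()[:2])-(s-.062*D(y)))<.006:
    for z in (.17,.158,.148,.136):
        L(*(s-.062*D(y)),y,z,v=.04);robot.pause(.3);st()
shot("side","s_hang");shot("wrist","w_hang")
E
```

```text
tip now [ 0.59867744 -0.13410727  0.182     ] expected [ 0.60100502 -0.13544134] bail [ 0.53770595 -0.12716613  0.21      ]
lat 0.0010318195870215189
False
t 24.07 tcp [ 0.5654 -0.1299  0.301 ] q [-18.1  24.   43.9  77.1 -16.4  85.4 -72.6] F [-0.03 -0.15 -4.55] gap 0.196
t 25.14 tcp [ 0.5655 -0.13    0.2762] q [-18.3  24.5  43.7  79.9 -16.8  82.2 -72.1] F [-0.36  0.48 -4.85] gap 0.198
t 25.89 tcp [ 0.5656 -0.13    0.2643] q [-18.3  24.8  43.5  81.2 -17.   80.7 -71.9] F [ 0.13  0.71 -3.22] gap 0.196
t 26.59 tcp [ 0.5655 -0.13    0.2542] q [-18.3  25.1  43.4  82.3 -17.2  79.4 -71.7] F [-0.13 -0.02 -2.35] gap 0.197
t 27.34 tcp [ 0.5655 -0.13    0.2422] q [-18.3  25.5  43.2  83.5 -17.5  77.9 -71.4] F [-0.13  0.57 -1.34] gap 0.198
```

```bash
python3 - <<'E'
from h import *
D=lambda y:np.array([np.cos(np.radians(y)),np.sin(np.radians(y))])
s=np.load("s.npy");y=-7.2
print(L(*(s-.17*D(y)),y,.136,v=.06,f=4));st()
shot("side","s_ret");shot("wrist","w_ret")
m=cv2.imread("pics/w_ret.png")[0:290,200:440];n=cv2.imread("pics/s_ret.png")[140:300,320:460]
M=np.zeros((580,800,3),np.uint8);M[:,:480]=cv2.resize(m,(480,580),interpolation=cv2.INTER_CUBIC)
M[:360,485:]=cv2.resize(n,(315,360),interpolation=cv2.INTER_CUBIC)
cv2.imwrite("pics/ret.png",M)
E
```

```text
False
t 29.39 tcp [ 0.4585 -0.1164  0.242 ] q [-26.8  10.8  45.6  99.9  -8.1  72.6 -76.5] F [-0.16  0.34 -2.77] gap 0.194
```

View pics/ret.png

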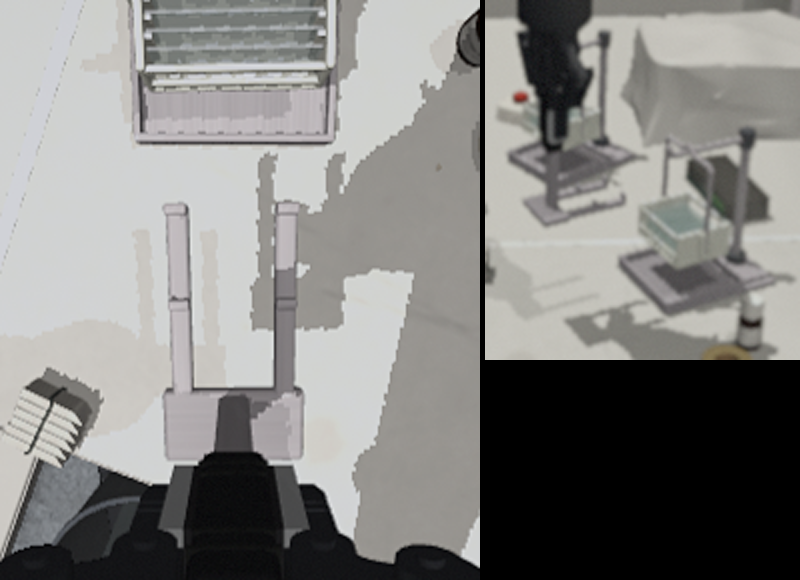

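The carrier hangs upright on the empty peg (side inset around (685,215)) and the fork is clear of it. Now standing the lifter back on the desk.

```bash
python3 - <<'E'
from h import *
L(.4516,-.1322,-7.3,.10,v=.12);L(.4516,-.1322,-7.3,.02,v=.1)
print(L(.4516,-.1322,-7.3,-.006,v=.02,f=4));st()
fingers.gripper_to(0.5);robot.pause(.2);fingers.gripper_to(1.0);robot.pause(.3);st()
p=robot.current_tool_pos();robot.line_to([p[0],p[1],.30],velocity=.12);robot.pause(1);st()
shot("wrist","w_end");shot("side","s_end")
for l in("lifter_grip","carrier"):print(l,[(np.round(d["rect"]).tolist(),round(d["p"],2)) for d in recognise(l,"side")])
a,b=[cv2.imread(f"pics/{n}.png").astype(int) for n in("side0","s_end")]
print("lifter region diff",np.abs(a-b)[225:292,335:385].mean())
E
```

```text
True
t 31.85 tcp [ 0.4514 -0.1321  0.1063] q [-20.6  20.1  43.1 111.3 -16.7  55.  -66.8] F [-0.42 -1.24  4.37] gap 0.2
t 33.22 tcp [ 0.45   -0.1315  0.1052] q [-20.6  20.2  43.1 111.4 -16.7  55.  -66.8] F [-0.53 -0.27  0.01] gap 1.0
t 35.99 tcp [ 0.45   -0.1315  0.3   ] q [-26.6   8.2  46.7  94.1  -6.   80.5 -76.4] F [-0.17  0.01  0.2 ] gap 0.999
lifter_grip [([360.0, 261.0, 42.0, 56.0], 0.96)]
carrier [([410.0, 228.0, 42.0, 58.0], 0.78)]
lifter region diff 8.988457711442786
```

```bash
python3 - <<'E'
from h import *
f=[]
for _ in range(4): f.append(vision.grab_frame("side").astype(int));robot.pause(.2)
print([np.abs(f[i]-f[0])[185:275,380:450].mean().round(2) for i in (1,2,3)],[np.abs(f[i]-f[0])[290:380,20:90].mean().round(2) for i in (1,2,3)])
print(workorder.close_job())
E
```

```text
[np.float64(1.01), np.float64(1.0), np.float64(1.01)] [np.float64(1.1), np.float64(1.11), np.float64(1.1)]
the job is handed in; nothing more can be done
None
```

The job is handed in: the carrier hangs still on the empty drain peg, the lifter stands back on the desk at its starting spot, and the gripper is open and clear; no verdict was returned.

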